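Roll the reject turnips into the lidded bin with its lever

TASK

Send the two reject turnips into the green bin: press the red lever pad all the way down so that the linked lid lifts, and keep it down until both turnips have rolled off the chute into the bin. Then ease the lever back up slowly, staying on it all the way, so that the lid comes down gently without slamming, and move clear. Touch neither the lid nor the turnips, pick nothing up, and leave the scissors, tape roll and jar where they are.

Things in the scene. Friction and masses are not known exactly. Their poses are not given: they have to be found in the camera images.
- bin: Green bin fixed to the bench, 200 (x) x 260 (y) x 160 mm high. Origin: centre of its underside, on the bench. The lever sticks out of its front (-x). A steel chute on its -y side (out to y = -295) slopes down at 14 degrees over its 100 mm low -y wall. Its shut lid tops it at z = 167 mm; open, the lid's free edge is up to 380 mm high but stays over the bin, never over the lever.
- pad_top (a point): Centre of the top face of the red lever pad (60 mm along the bin's x, 50 along y, 8 thick). At rest 171 mm above the bench, 243 mm in front (-x) of the bin's origin, tilted 0.28 rad (end nearer the robot higher). Fully pressed: 94 mm high, 250 mm in front, tilted 0.28 rad the other way. Fore-and-aft shift is within 11 mm: a straight vertical press works. Only air below the pad.
- lever (a joint): Lever angle, rad: 0 at rest (pad up, lid shut), 0.56 fully pressed (stop). Hinge along the bin's y axis, 112 mm in front of the bin's origin, 120 mm above the bench, 140 mm from the pad. Takes about 4 to 11 N downward at the pad, mostly the lid's weight, which brings it back up at once if let go.
- lid (a joint): Lid angle, rad: 0 shut, about 0.9 fully open; always 1.6 x the lever angle. Hinged along the bin's +y top edge; its -y edge rises. It falls by its own weight: if the lever is let go, the lid drops fast and slams. Closing at up to 1 rad/s (pad rising at up to 90 mm/s) is gentle.
- lid_edge (a point): Middle of the upper free (-y) edge of the aluminium lid (200 x 268 x 6 mm). A 58 mm skirt hangs from this edge and holds the turnips back on the chute while the lid is shut.
- turnip_a_center (a point): Centre of a white round turnip, 52 mm in diameter, 75 g, at the start resting on the chute against the lid's skirt. It rolls into the bin by itself when the lid lifts. In the bin its centre is under 75 mm above the bench.
- turnip_b_center (a point): Centre of the second turnip, just like the first, beside it on the chute.
- scissors: Blue-handled scissors lying loose on the bench, 175 mm long, 86 mm wide, 10 mm high; x along the blades, origin near the pivot. Leave alone.
- tape: Loose yellow tape roll lying flat, 100 mm outside, 76 mm inside diameter, 20 mm high; origin at the centre of its underside. Leave alone.
- jar_mid (a point): Middle (half-way up) of a loose clear jar with a white cap, 70 mm in diameter, 95 mm high. Leave alone.
Things that resemble listed ones, but are neither listed nor needed, are in the scene too. Leave any orange or turquoise look-alike of the part that bears turnip_a_center alone.

How it is judged (in metres and radians):
On the way, in this order (a step that is already met when the one before it is completed fails the run):
1. the lever is held nearly fully down (lid open past 0.8 rad) and both turnips lie in the bin (value of joint lid above 0.8 rad and z of each of turnip_a_center, turnip_b_center in the frame of bin below 0.075 m and y of each of turnip_a_center, turnip_b_center in the frame of bin above -0.125 m and horizontal distance between each of turnip_a_center, turnip_b_center and bin below 0.165 m), for 0.3 s.
2. the lid is shut again (value of joint lid below 0.04 rad), for 0.2 s.
At the end, for the whole second after the job is handed in: The lid is shut (under 0.04 rad), both turnips lie in the bin (centres inside its walls and under 75 mm above the bench), and scissors, tape roll and jar are within 20 mm of where they were (value of joint lid below 0.04 rad and z of each of turnip_a_center, turnip_b_center in the frame of bin below 0.075 m and y of each of turnip_a_center, turnip_b_center in the frame of bin above -0.125 m and horizontal distance between each of turnip_a_center, turnip_b_center and bin below 0.165 m and distance of each of scissors, tape, jar_mid from where it was at the start of the episode below 0.02 m); the robot touches nothing.
It fails at once if the lid drops: it closes faster than 1.6 rad/s (velocity of joint lid below -1.6 rad/s).
It fails at once if the robot touches the lid (over 0.5 N) (contact force between any of the fingers, the arm and lid above 0.5 N).
It fails at once if the robot touches a turnip (over 0.3 N) (contact force between any of the fingers, the arm and turnip_a above 0.3 N or contact force between any of the fingers, the arm and turnip_b above 0.3 N).
It fails at once if a turnip is lifted off the chute (centre over 0.2 m) (height (world z) of any of turnip_a_center, turnip_b_center above 0.2 m).
It fails at once if scissors, tape roll or jar is shifted by over 20 mm or lifted (distance of any of scissors, tape, jar_mid from where it was at the start of the episode above 0.02 m).
It also fails if it takes over 42 s, if anything falls off the work surface, if the arm or the gripper's body presses on something with over 40 N, if the wrist force passes 120 N, or if a joint passes its speed limit or range.

ROBOT

A 6-joint arm with a two-finger parallel gripper is mounted at the origin on the work surface. World frame = base frame: x ahead of the robot, y to its left, z up, the work surface at z = 0. Lengths are in mm, angles in rad, forces in N, time in s.
With the tool pointing down it reaches from about 350 to 775 mm from the base axis. Payload 7.3 kg.
Tool frame: the origin (TCP) lies midway between the tips of the shut fingers; the grasp point (between the pads) lies 19 mm behind it (bot.hold_point_z is the distance from the TCP to the grasp point, in mm); z points along the fingers, y is the direction in which the jaws open and shut (so a half turn about z gives the same grasp; the last joint's range is limited). The gripper opens to 92 mm and grips with 3 to 60 N. Pads are 19 mm wide; open, the fingers measure 130 mm over their backs; the gripper's body (75 mm by 190 mm) begins 47 mm behind the grasp point.
Start: joints at [1.177, 0.342, 1.524, -0, 1.275, -0.146], TCP at [128.752, 508.989, 201.641] pointing down, gripper open.
Joint ranges: [-2.53, 2.53], [-0.77, 2.02], [0.04, 2.7], [-1, 4.14], [0.28, 2.66], [-3.11, 3.11]. Speed limits (rad/s): [2.57, 2.57, 3.14, 3.14, 3.14, 3.14].

INTERFACE

Orientations are given as [roll, pitch, yaw] about the fixed x, y, z axes, in that order (R = Rz(yaw) Ry(pitch) Rx(roll)).
In Python, from plant import bot gives the robot as it stands.
- The arm moves only by the tool servo_tool, never from a script. Its argument "series" is a list of rows, each a list of 5 numbers: the opening, from 0 (shut) to 1 (fully open), then the shift along the tool's x, y, z each as a share of 50 mm, from -1 to 1, then the turn about the tool's z as a share of 90 degrees, from -1 to 1. In form: [[gripper, tx, ty, tz, spin], ...]. A call has 1 to 20 rows; each row shifts and turns the commanded pose from where the row before left it, along the tool's axes as they then stand; what a row does not reach is not made up. A row lasts 1/8 s, in which the tool goes at most 62.5 mm and 10.7 degrees, less where a joint would pass 70% of its speed; a pose out of reach is approached as far as the arm can. A call with a number of a shift or a turn outside -1 to 1 is refused whole. A call with a gripper value outside its range is refused whole. The fingers move at their own pace and stop on an object; the grip force is fixed at half the most. Time passes only in rows, so rows that do not move let the fingers close. It gives the time, the measured TCP pose, the force and the opening at its end, in the units of the state.
- bot.get_obs(): the state, without advancing time (a new reading comes with each control period).
- bot.capture(name): name is "scene" or "top" or "wrist"; returns the picture (400x640x3 uint8, red, green, blue); there is no depth.
- bot.camera_model(name): a dict with "mtx" (3x3 intrinsics, pixels), "distortion" ([k1, k2, p1, p2, k3] as OpenCV has them; the pictures are not rectified), "world_from_camera" (4x4, takes a point from camera to world coordinates). Camera axes: x right, y up, looking along -z (the intrinsics and any distortion apply to the point x, -y, -z); pixel columns grow to the right and rows downward; lengths in mm; the calibration is good to about 2 mm. A picture is of the moment at which its call begins: read the wrist's pose just before it. camera_model takes no time and is no camera call; for the wrist camera it gives the pose at the moment of the call.
- bot.close_job(): hands the job in, once; it reports no verdict.
Trained networks look in the newest picture that a camera, given by its name, has taken for a name from the list of things; names that differ only in an ending like _2 or _b are one class to them, and where a whole thing is asked for, a point or a joint stands for the part that bears it (a point fixed in the world has none). Each returns a list of dicts, best first, with "p" (0 to 1); they miss things now and then, are a little off and sometimes report something else, mostly with a low value. They report only what shows in the picture. A call takes as long as a camera call. They do not tell look-alikes from the thing itself.
- bot.outline_of(camera, label): "mask" (400x640 bool, what is visible of it).
- bot.pinpoint(camera, label): "point" ([x, y, z] in mm, in the coordinates of the camera as it stood for that picture, good to about 4 mm: a listed point, or the origin of a listed thing).
The state is a dict: "time": time; "joint_positions": joint angles; "dq": joint speeds; "tau": joint torques, N m; "tool_pos": TCP position; "tcp_rot": TCP orientation; "contact_force": force on the tool from outside, world axes, zero at the start; "moment": the same for the moment, N m; "grip_width": finger opening in mm.
Only numpy, scipy, OpenCV 4.12 (cv2) and the standard library are available. Lean on these libraries where they do the work, as an engineer would, in place of code of your own. Each camera call takes 0.05 s, during which the arm holds its last target.

## Working session

There is one attempt and no reset: what is moved stays moved. The work goes in short steps, Python scripts to look and compute and a tool call to move; the robot and the scene stay as the last step left them, time stands still between calls to the robot, and variables do not carry over. Pictures are saved under pics/ and viewed, and the job is handed in when it is done.

Besides the shell and the picture viewer there is one more tool, called after ">>>" as name([rows], argument=value, ...), one row to a line, values as JSON. servo_tool: Moves the arm, as the interface text tells. Shift numbers are shares of 50 mm and turn numbers shares of 90 degrees, none past 1 either way. Its arguments: {"type":"object","properties":{"series":{"type":"array"}},"required":["series"]}

```bash
ls; mkdir -p pics
cat > h.py <<'E'
import numpy as np, cv2
from plant import bot
def save(n,im): cv2.imwrite(f'pics/{n}.png',im[:,:,::-1])
def toworld(cam,p):
    T=np.array(bot.camera_model(cam)["world_from_camera"]); return (T@np.r_[p,1])[:3]
def proj(cam,P):
    m=bot.camera_model(cam);T=np.linalg.inv(np.array(m["world_from_camera"]))
    q=(T@np.r_[P,1])[:3]*[1,-1,-1]
    return cv2.projectPoints(q[None],np.zeros(3),np.zeros(3),np.array(m["mtx"]),np.array(m["distortion"]))[0].ravel()
E
python3 - <<'E'
from h import *
for c in("scene","top"):
    save(c+"0",bot.capture(c))
    for l in("pad_top","bin","lid_edge","turnip_a_center","scissors","tape","jar_mid"):
        for d in bot.pinpoint(c,l)[:4]:
            w=toworld(c,d["point"]); print(c,l,round(d["p"],2),w.round(0),proj(c,w).round(0))
print(bot.get_obs())
E
```

```text
pics
scene pad_top 0.69 [451. -70. 174.] [270. 175.]
scene bin 0.79 [ 668. -160.    2.] [328. 272.]
scene lid_edge 0.78 [ 623. -282.  167.] [283. 242.]
scene lid_edge 0.61 [ 669. -161.    1.] [328. 273.]
scene turnip_a_center 0.9 [ 430. -454.   25.] [172. 309.]
scene turnip_a_center 0.63 [ 557. -522.   27.] [196. 353.]
scene turnip_a_center 0.59 [ 576. -298.  135.] [262. 251.]
scene tape 0.57 [ 390. -294.   -1.] [206. 269.]
scene jar_mid 0.69 [ 623. -283.  169.] [283. 242.]
top pad_top 0.85 [446. -65. 168.] [319. 252.]
top pad_top 0.43 [ 653. -324.  137.] [395. 188.]
top lid_edge 0.97 [ 623. -283.  166.] [384. 195.]
top turnip_a_center 0.7 [ 557. -514.   27.] [446. 220.]
top turnip_a_center 0.5 [ 437. -450.   18.] [429. 255.]
top turnip_a_center 0.45 [ 569. -291.  136.] [386. 213.]
top turnip_a_center 0.21 [446. -64. 168.] [318. 252.]
top scissors 0.82 [542. 113.  -3.] [269. 230.]
top scissors 0.54 [ 622. -284.  168.] [384. 196.]
top tape 0.8 [ 390. -290.   -0.] [383. 270.]
top jar_mid 0.54 [708.  56.  46.] [283. 181.]
{'time': 0.8, 'joint_positions': array([ 1.17702749e+00,  3.41973826e-01,  1.52411077e+00,  9.90058582e-06,
        1.27541302e+00, -1.45995625e-01]), 'dq': array([-8.74063637e-04, -7.84014571e-05,  1.05048025e-03,  1.22993768e-03,
        2.40752773e-03, -7.90040874e-04]), 'tau': array([-1.20904424e-03, -4.31092644e+01, -2.44466883e+01,  7.17311050e-02,
        4.83830483e-02,  1.80547750e-05]), 'tool_pos': array([128.73190842, 508.98552529, 201.65033681]), 'tcp_rot': array([3.14149725e+00, 4.45502315e-06, 2.89381656e+00]), 'contact_force': array([-0.04603859, -0.22559095, -0.1044855 ]), 'moment': array([-0.02910847,  0.05866609, -0.02466013]), 'grip_width': 91.89158762092211}
```

View pics/scene0.png

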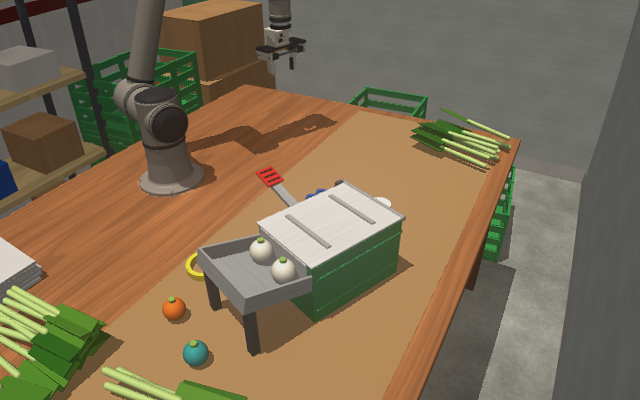

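View pics/top0.png

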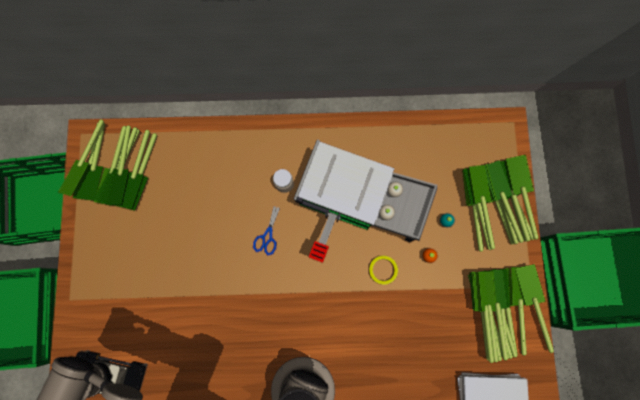

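Run:
```python
import cv2
a=cv2.imread('pics/top0.png')[140:300,240:480]
cv2.imwrite('pics/topcrop.png',cv2.resize(a,(792,528),interpolation=cv2.INTER_CUBIC))
```

```text
(no output)
```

View pics/topcrop.png

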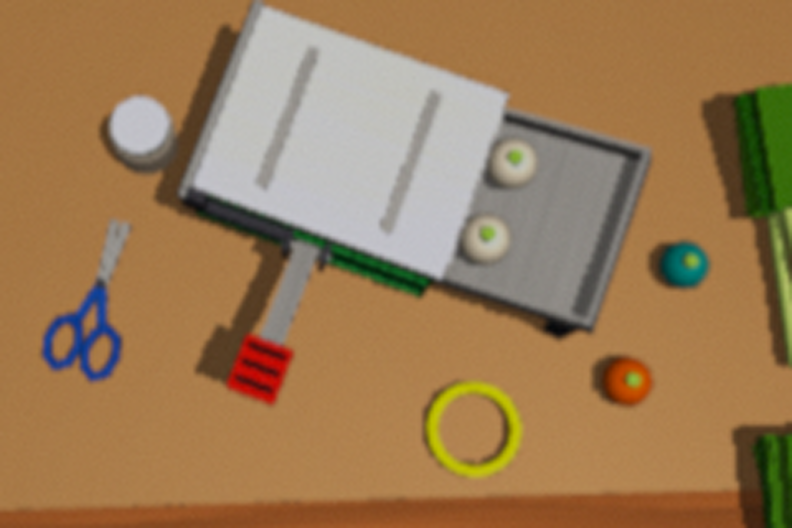

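The candidates are the white turnips on the chute at top-view pixels (387,212) and (396,189), and the look-alikes, orange at (429,255) and turquoise at (447,220), which I leave alone. The only red pad is at (319,252), on the arm leading to the bin, and the crop confirms it. The tape is at (383,270), the scissors at (265,235) and the jar at (282,180). Next I refine the pad centre and bin yaw from the red pixels and the lid.

```bash
cat >> h.py <<'E'
def ray(cam,uv,z):
    m=bot.camera_model(cam);T=np.array(m["world_from_camera"])
    n=cv2.undistortPoints(np.array([[uv]],float),np.array(m["mtx"]),np.array(m["distortion"])).ravel()
    d=T[:3,:3]@np.array([n[0],-n[1],-1]);o=T[:3,3]
    return o+d*(z-o[2])/d[2]
E
python3 - <<'E'
from h import *
for c in("top","scene"):
    im=cv2.imread(f'pics/{c}0.png').astype(int);b,g,r=im[:,:,0],im[:,:,1],im[:,:,2]
    m=((r>110)&(g<60)&(b<60)).astype(np.uint8)
    n,l,s,ce=cv2.connectedComponentsWithStats(m)
    for i in range(1,n):
        if s[i,4]>20:
            rc=cv2.minAreaRect(np.argwhere(l==i)[:,::-1].astype(np.float32)); print(c,s[i],ce[i],rc[0],ray(c,rc[0],171).round(1))
p=[ray("top",q,167) for q in((317,142),(393.5,168.5),(374,224.5),(296.5,199))]
print(np.round(p,0)); 
for i,j in((1,0),(2,3),(0,3),(1,2)):
    d=p[i]-p[j]; print(np.linalg.norm(d),np.degrees(np.arctan2(d[1],d[0])))
E
```

```text
top [308 241  21  21 229] [317.89956332 251.40611354] (317.9482727050781, 251.3793182373047) [447.3 -63.3 171. ]
top [424 249   8  13  35] [426.4        255.17142857] (427.1793518066406, 255.15174865722656) [ 425.8 -408.7  171. ]
scene [257 167  26  20 189] [268.48677249 175.78835979] (269.3138122558594, 176.16554260253906) [450.1 -73.7 171. ]
[[ 810.  -70.  167.]
 [ 712. -319.  167.]
 [ 529. -246.  167.]
 [ 620.    2.  167.]]
267.6471142450167 -111.51740188511515
264.0500819840106 -110.10877870574119
204.00141996505334 -20.62714178408453
197.48639886132187 -21.6645499030922
```

>>> servo_tool([
  [0,0,0,0,0.075],
  [0,-0.35,-0.09,0,0],
  [0,-0.69,-0.18,0,0],
  [0,-0.69,-0.18,0,0],
  [0,-0.69,-0.18,0,0],
  [0,-0.69,-0.18,0,0],
  [0,-0.69,-0.18,0,0],
  [0,-0.69,-0.18,0,0],
  [0,-0.69,-0.18,0,0],
  [0,-0.69,-0.18,0,0],
  [0,-0.69,-0.18,0,0],
  [0,-0.35,-0.09,0,0],
  [0,0,0,0,0],
])

```text
time: 2.42
tool_pos: [419.7, 300.5, 201.5]
tcp_rot: [-3.141, -0.0, 2.775]
contact_force: [0.3, 0.9, -1.4]
grip_width: 0.5
```

>>> servo_tool([
  [0,-0.15,-0.33,0,0],
  [0,-0.31,-0.67,0,0],
  [0,-0.31,-0.67,0,0],
  [0,-0.31,-0.67,0,0],
  [0,-0.31,-0.67,0,0],
  [0,-0.31,-0.67,0,0],
  [0,-0.31,-0.67,0,0],
  [0,-0.31,-0.67,0,0],
  [0,-0.31,-0.67,0,0],
  [0,-0.31,-0.67,0,0],
  [0,-0.15,-0.33,0,0],
  [0,0,0,0,0],
])

```text
time: 3.92
tool_pos: [443.2, -66.6, 201.6]
tcp_rot: [3.142, -0.0, 2.775]
contact_force: [-0.8, 0.7, 0.0]
grip_width: 0.5
```

Run:
```python
from h import *
for c in("scene","wrist"):
    im=bot.capture(c)
    if c=="scene": im=cv2.resize(im[100:260,180:420],(780,520),interpolation=cv2.INTER_CUBIC)
    save(c+"1",im)
for d in bot.pinpoint("wrist","pad_top")[:2]: print(d["p"],toworld("wrist",d["point"]).round(1),proj("wrist",toworld("wrist",d["point"])))
o=bot.get_obs();print(o["time"],o["tool_pos"],o["contact_force"],proj("wrist",o["tool_pos"]))
```

```text
0.69 [450.6 -69.4 175.9] [311.62841837 234.57835787]
4.075 [443.4725964  -65.26014059 201.65714729] [-0.27389147  0.41370856 -0.32803326] [313.66609579 236.41027883]
```

View pics/scene1.png

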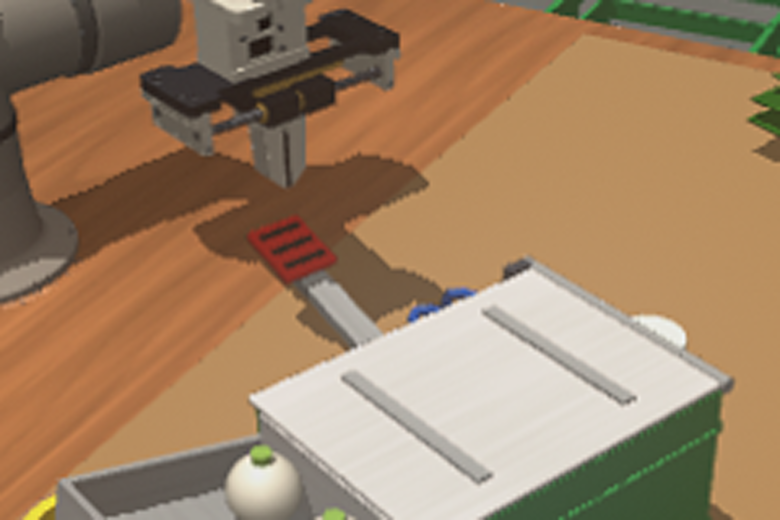

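View pics/wrist1.png

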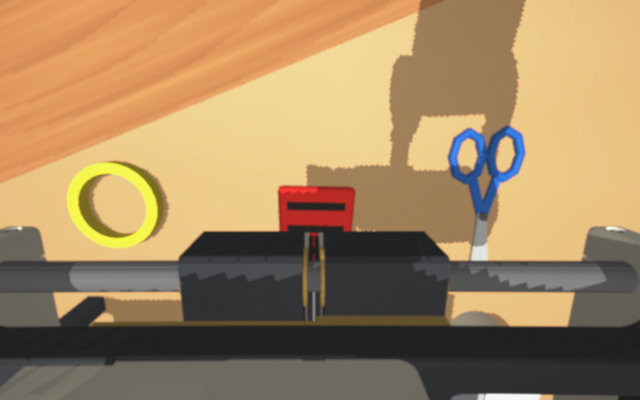

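The wrist view has the fingers (column 313) centred on the pad (columns 278–355). The scene view shows them above it and well clear of the lid. I'll press down now.

>>> servo_tool([
  [0,0,0,0.15,0],
  [0,0,0,0.15,0],
  [0,0,0,0.15,0],
  [0,0,0,0.1,0],
  [0,0,0,0.1,0],
  [0,0,0,0.1,0],
  [0,0,0,0.1,0],
  [0,0,0,0.1,0],
  [0,0,0,0.1,0],
])

```text
time: 5.2
tool_pos: [444.0, -66.2, 149.1]
tcp_rot: [3.141, 0.0, 2.776]
contact_force: [-4.3, 1.1, 13.5]
grip_width: 0.5
```

>>> servo_tool([
  [0,0,0,0.1,0],
  [0,0,0,0.1,0],
  [0,0,0,0.1,0],
  [0,0,0,0.1,0],
  [0,0,0,0.1,0],
  [0,0,0,0.1,0],
  [0,0,0,0.1,0],
  [0,0,0,0.1,0],
  [0,0,0,0.1,0],
  [0,0,0,0.06,0],
  [0,0,0,0,0],
])

```text
time: 6.58
tool_pos: [442.1, -65.5, 101.0]
tcp_rot: [-3.142, -0.004, 2.776]
contact_force: [-6.8, 1.8, 9.7]
grip_width: 0.4
```

Run:
```python
from h import *
save("scene2",bot.capture("scene"));o=bot.get_obs();print(o["time"],o["tool_pos"],o["contact_force"])
```

```text
6.625 [442.16398441 -65.45664791 101.11503608] [-7.54976215  2.63985739  9.95207137]
```

View pics/scene2.png

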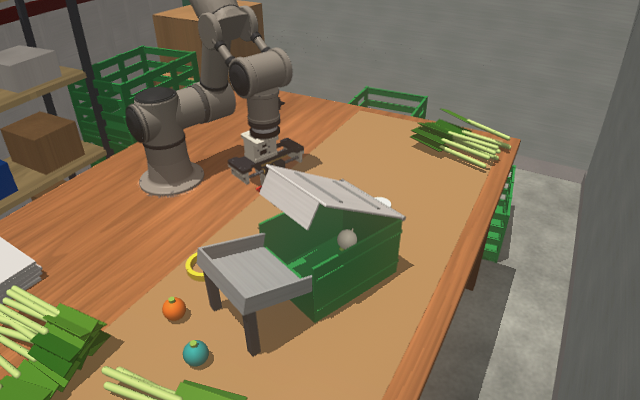

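The lid is up, the chute is empty and a turnip shows inside the bin near (347,240). I'll press the rest of the way in small steps until the force shows the stop.

>>> servo_tool([
  [0,0,0,0.06,0],
  [0,0,0,0.06,0],
  [0,0,0,0,0],
])

```text
time: 7.0
tool_pos: [442.2, -65.5, 95.0]
tcp_rot: [-3.142, -0.004, 2.776]
contact_force: [-5.9, 1.4, 9.0]
grip_width: 0.7
```

>>> servo_tool([
  [0,0,0,0.04,0],
  [0,0,0,0.02,0],
  [0,0,0,0,0],
])

```text
time: 7.38
tool_pos: [442.3, -65.5, 92.1]
tcp_rot: [-3.142, -0.003, 2.776]
contact_force: [-6.4, 3.0, 7.6]
grip_width: 0.4
```

>>> servo_tool([
  [0,0,0,0.03,0],
  [0,0,0,0,0],
])

```text
time: 7.62
tool_pos: [442.3, -65.5, 90.6]
tcp_rot: [-3.142, -0.003, 2.776]
contact_force: [-5.5, 2.0, 8.1]
grip_width: 0.0
```

Run:
```python
from h import *
im=bot.capture("scene");save("scene3",cv2.resize(im[110:290,200:440],(800,600),interpolation=cv2.INTER_CUBIC))
for l in ("lid_edge","turnip_a_center","pad_top"):
  for d in bot.pinpoint("scene",l)[:4]:
    w=toworld("scene",d["point"]); print(l,round(d["p"],2),w.round(0),proj("scene",w).round(0))
save("wrist3",bot.capture("wrist"))
im=bot.capture("top");save("top3",cv2.resize(im[120:300,240:480],(800,600),interpolation=cv2.INTER_CUBIC))
for l in ("lid_edge","turnip_a_center"):
  for d in bot.pinpoint("top",l)[:4]:
    w=toworld("top",d["point"]); print(l,round(d["p"],2),w.round(0),proj("top",w).round(0))
o=bot.get_obs();print(o["time"],o["tool_pos"],o["contact_force"])
```

```text
lid_edge 0.96 [ 642. -228.  331.] [302. 166.]
turnip_a_center 0.95 [ 557. -524.   29.] [195. 352.]
turnip_a_center 0.79 [676. -52.  33.] [350. 239.]
turnip_a_center 0.79 [ 430. -454.   25.] [172. 308.]
pad_top 0.7 [438. -68. 117.] [268. 191.]
lid_edge 0.61 [ 645. -229.  332.] [372. 178.]
lid_edge 0.39 [709.  55.  44.] [283. 181.]
turnip_a_center 0.72 [ 554. -516.   26.] [446. 220.]
turnip_a_center 0.43 [ 436. -451.   21.] [430. 255.]
8.025 [442.34885474 -65.51677853  90.66167171] [-6.96588241  2.23745165  7.87881869]
```

View pics/scene3.png

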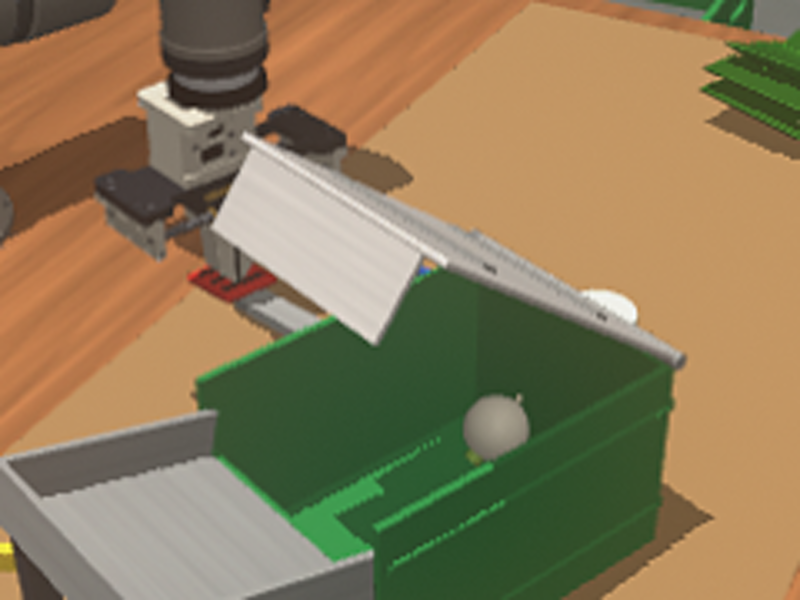

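View pics/wrist3.png

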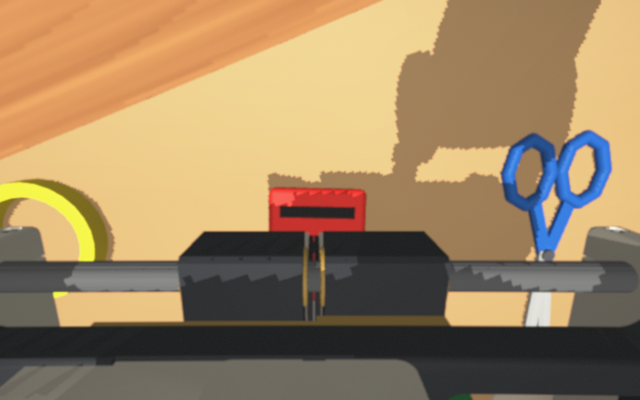

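View pics/top3.png

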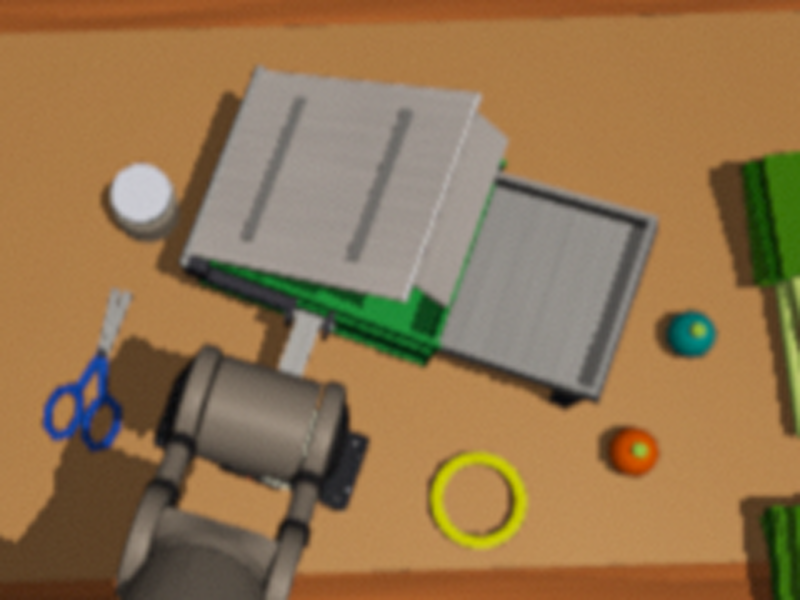

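Run:
```python
from h import *
o=bot.get_obs();
q=proj("scene",np.array([443.4,-65.5,201.6]));print("before crop1",(q-[180,100])*3.25)
for z in (90.6,115): 
    q=proj("scene",np.array([442.3,-65.5,z]));print(z,q,(q-[200,110])*3.333)
bx=np.array([.934,-.358,0]);c=np.array([668,-160,0.])
im=cv2.imread("pics/scene3.png")
cv2.imwrite("pics/fing.png",cv2.resize(im[160:360,150:400],(800,640),interpolation=cv2.INTER_CUBIC))
print(o["joint_positions"],o["tau"])
```

```text
before crop1 [286.45052059 207.66836932]
90.6 [270.51772684 199.60320462] [235.03558355 298.64748101]
115 [269.93488672 192.03148921] [233.09297745 273.41095353]
[-3.18901288e-01  3.37495616e-01  1.88314091e+00  2.67529075e-04
  9.24229880e-01 -1.52441194e+00] [-6.04367573e-01 -3.45981538e+01 -2.06984854e+01 -7.96390814e-02
 -1.94907770e+00 -5.74143451e-04]
```

View pics/fing.png

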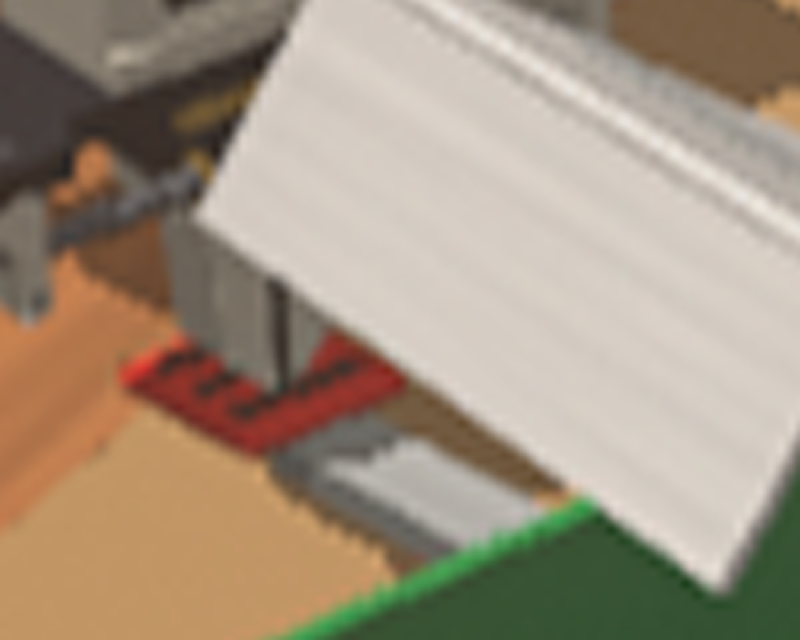

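The drawn fingertips sit about 22 mm above the reported TCP, both before contact and now. The lid edge at z≈331 puts the lid at about 0.66 rad, so the lever isn't at its stop yet. I'll keep pressing and watch the force.

>>> servo_tool([
  [0,0,0,0.06,0],
  [0,0,0,0.06,0],
  [0,0,0,0.06,0],
  [0,0,0,0.06,0],
  [0,0,0,0,0],
])

```text
time: 8.65
tool_pos: [443.1, -65.9, 78.6]
tcp_rot: [3.142, -0.002, 2.776]
contact_force: [-3.6, 2.2, 7.0]
grip_width: 0.2
```

Run:
```python
from h import *
im=bot.capture("scene")
for l in ("lid_edge",):
  for d in bot.pinpoint("scene",l)[:1]:
    w=toworld("scene",d["point"]); print(l,round(d["p"],2),w.round(0),proj("scene",w).round(0))
o=bot.get_obs();print(o["time"],o["tool_pos"],o["contact_force"])
```

```text
lid_edge 0.88 [ 652. -204.  359.] [311. 149.]
8.75 [443.15843356 -65.86546532  78.72620439] [-3.76586244  2.60440775  7.35349983]
```

>>> servo_tool([
  [0,0,0,0.06,0],
  [0,0,0,0.05,0],
  [0,0,0,0,0],
])

```text
time: 9.12
tool_pos: [443.8, -66.1, 73.3]
tcp_rot: [3.141, -0.0, 2.776]
contact_force: [-3.0, 0.7, 5.0]
grip_width: 0.4
```

>>> servo_tool([
  [0,0,0,0.05,0],
  [0,0,0,0,0],
])

```text
time: 9.38
tool_pos: [444.2, -66.3, 71.5]
tcp_rot: [3.141, 0.001, 2.776]
contact_force: [-3.3, 1.6, 12.2]
grip_width: 0.5
```

Run:
```python
from h import *
im=bot.capture("scene");save("scene4",cv2.resize(im[110:290,200:440],(800,600),interpolation=cv2.INTER_CUBIC))
for l in ("lid_edge","turnip_a_center"):
  for d in bot.pinpoint("scene",l)[:4]:
    w=toworld("scene",d["point"]); print(l,round(d["p"],2),w.round(0),proj("scene",w).round(0))
o=bot.get_obs();print(o["time"],o["tool_pos"],o["contact_force"])
```

```text
lid_edge 0.94 [ 659. -185.  375.] [319. 139.]
turnip_a_center 0.93 [ 559. -525.   30.] [195. 353.]
turnip_a_center 0.82 [673. -57.  37.] [349. 238.]
turnip_a_center 0.62 [ 435. -451.   28.] [174. 307.]
9.525 [444.13593549 -66.2531253   71.48491733] [-3.71579931  1.03620339 11.91303255]
```

View pics/scene4.png

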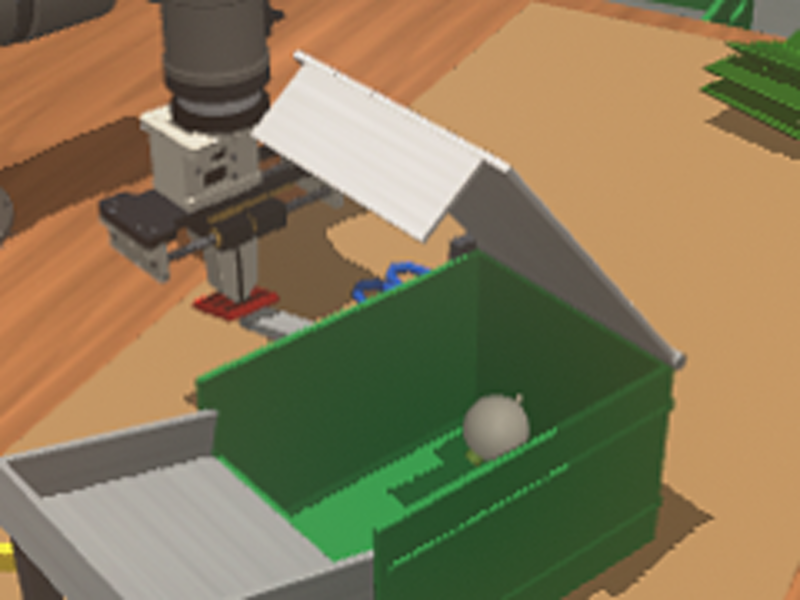

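The force jump from 5 to 12 N and the lid edge at z≈375 (about 0.88 rad) show the lever is at its stop. I'll hold there and check for the second turnip.

>>> servo_tool([
  [0,0,0,0,0],
  [0,0,0,0,0],
  [0,0,0,0,0],
  [0,0,0,0,0],
  [0,0,0,0,0],
  [0,0,0,0,0],
])

```text
time: 10.28
tool_pos: [444.1, -66.3, 71.5]
tcp_rot: [3.142, 0.001, 2.776]
contact_force: [-3.3, 1.4, 10.7]
grip_width: 0.4
```

Run:
```python
from h import *
im=bot.capture("scene");a=cv2.resize(im[205:265,310:390],(800,600),interpolation=cv2.INTER_CUBIC);save("s5",a)
t=bot.capture("top");save("t5",cv2.resize(t[120:270,260:460],(800,600),interpolation=cv2.INTER_CUBIC))
o=bot.get_obs();print(o["time"],o["tool_pos"],o["contact_force"])
```

```text
10.375 [444.13868259 -66.25578364  71.50585143] [-2.78240892  1.09362407 12.18380202]
```

View pics/s5.png

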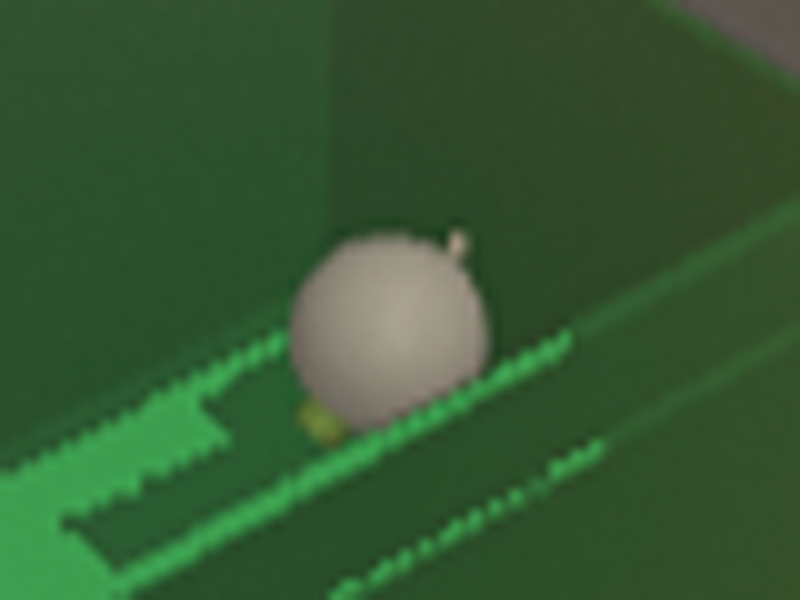

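View pics/t5.png

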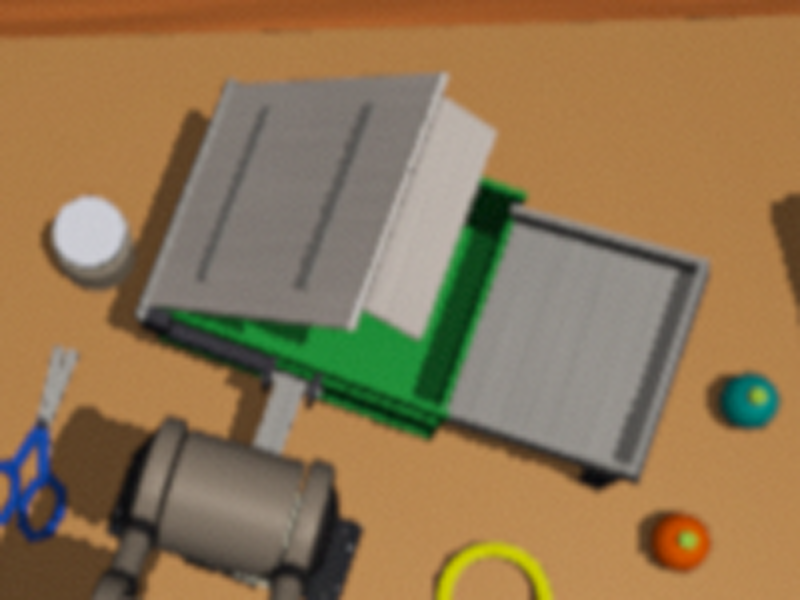

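Run:
```python
from h import *
R=np.array([[.934,.358],[-.358,.934]])
for p in ((-32,100,30),(10,100,26),(20,100,26),(30,100,26),(50,100,26),(20,60,26),(100,130,160),(100,-130,160),(100,0,160),(20,100,52)):
    w=np.r_[R@np.array(p[:2])+[668,-160],p[2]]; print(p,proj("scene",w).round(0))
for uv in((387,212),(396,189)):
    w=ray("top",uv,140); print(R.T@(w[:2]-[668,-160]))
```

```text
(-32, 100, 30) [349. 240.]
(10, 100, 26) [360. 249.]
(20, 100, 26) [363. 251.]
(30, 100, 26) [366. 253.]
(50, 100, 26) [372. 257.]
(20, 60, 26) [352. 258.]
(100, 130, 160) [400. 218.]
(100, -130, 160) [313. 268.]
(100, 0, 160) [359. 242.]
(20, 100, 52) [364. 243.]
[ -41.36461525 -159.14335014]
[  42.12872082 -163.47108247]
```

The second turnip started at bin x≈+42. There it would show at about (370,255), which the near wall hides, and the chute and bench are clear of it. Both have had about 3 s to settle, so I'll ease the lever up at about 32 mm/s.

>>> servo_tool([
  [0,0,0,-0.04,0],
  [0,0,0,-0.08,0],
  [0,0,0,-0.08,0],
  [0,0,0,-0.08,0],
  [0,0,0,-0.08,0],
  [0,0,0,-0.08,0],
  [0,0,0,-0.08,0],
  [0,0,0,-0.08,0],
  [0,0,0,-0.08,0],
  [0,0,0,-0.08,0],
  [0,0,0,-0.08,0],
  [0,0,0,-0.08,0],
  [0,0,0,-0.08,0],
  [0,0,0,-0.08,0],
  [0,0,0,-0.08,0],
])

```text
time: 12.25
tool_pos: [446.1, -67.1, 130.2]
tcp_rot: [3.141, 0.006, 2.776]
contact_force: [3.3, -1.6, 8.3]
grip_width: 0.6
```

>>> servo_tool([
  [0,0,0,-0.06,0],
  [0,0,0,-0.06,0],
  [0,0,0,-0.06,0],
  [0,0,0,-0.06,0],
  [0,0,0,-0.06,0],
  [0,0,0,-0.06,0],
  [0,0,0,-0.06,0],
  [0,0,0,-0.06,0],
  [0,0,0,-0.06,0],
  [0,0,0,0,0],
])

```text
time: 13.5
tool_pos: [443.7, -66.1, 155.5]
tcp_rot: [3.142, -0.001, 2.776]
contact_force: [-0.1, -0.6, 1.1]
grip_width: 0.2
```

Run:
```python
from h import *
im=bot.capture("scene");save("scene6",cv2.resize(im[110:290,200:440],(800,600),interpolation=cv2.INTER_CUBIC))
for d in bot.pinpoint("scene","lid_edge")[:1]: print(d["p"],toworld("scene",d["point"]))
o=bot.get_obs();print(o["time"],o["tool_pos"],o["contact_force"])
```

```text
0.72 [ 619.48526008 -283.14255224  167.31829477]
13.6 [443.72954672 -66.10670432 155.41834314] [-0.5991677   0.77095079 -0.7020446 ]
```

View pics/scene6.png

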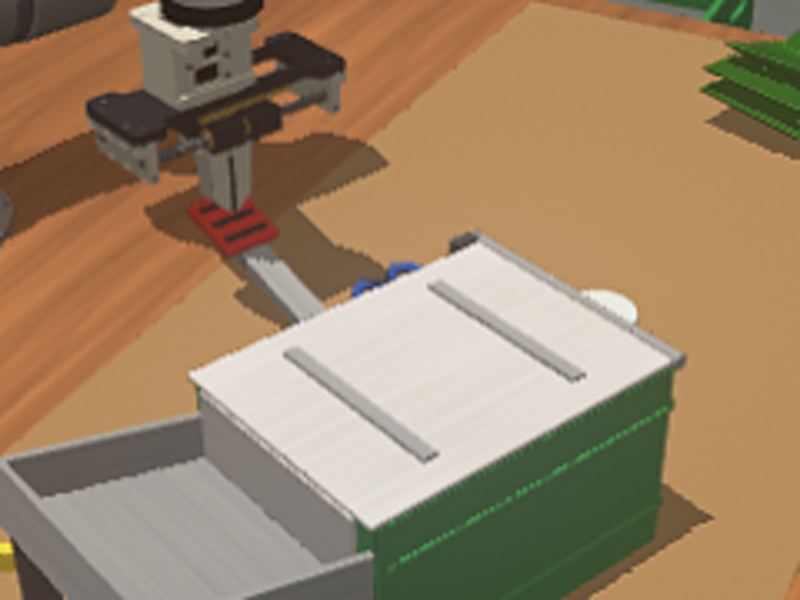

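The lid is shut, with its edge at z≈167 and the chute empty, and the contact force is about zero. I'll move clear, straight up first.

>>> servo_tool([
  [0,0,0,-0.1,0],
  [0,0,0,-0.3,0],
  [0,0,0,-0.5,0],
  [0,0,0,-0.5,0],
  [0,0,0,-0.3,0],
  [0,0.2,0.4,0,0],
  [0,0.2,0.6,0,0],
  [0,0.2,0.6,0,0],
  [0,0.1,0.4,0,0],
  [0,0,0,0,0],
  [0,0,0,0,0],
  [0,0,0,0,0],
])

```text
time: 15.1
tool_pos: [447.0, 38.9, 240.6]
tcp_rot: [-3.141, -0.0, 2.775]
contact_force: [-0.0, -0.4, 0.6]
grip_width: 0.5
```

Run:
```python
from h import *
save("scene7",bot.capture("scene"))
for d in bot.pinpoint("scene","lid_edge")[:1]: print(d["p"],toworld("scene",d["point"]))
bot.capture("top")
for l in("scissors","tape","jar_mid"):
    for d in bot.pinpoint("top",l)[:1]: print(l,toworld("top",d["point"]).round(0))
o=bot.get_obs();print(o["time"],o["tool_pos"],o["contact_force"])
```

```text
0.69 [ 620.73310813 -282.1350916   165.90836629]
scissors [539. 112.  -3.]
tape [ 389. -287.   -1.]
jar_mid [709.  56.  44.]
15.4 [446.99776541  39.42527378 240.59911764] [-0.42810888  0.15331721  0.22825109]
```

View pics/scene7.png

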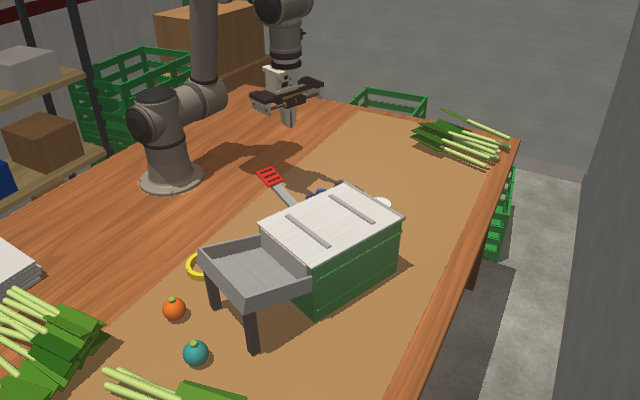

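The arm is clear with its fingers near (290,115), the pad is back up at (269,176), the lid is shut and the chute is empty. Handing in.

```bash
python3 -c "
from plant import bot
print(bot.close_job())"
```

```text
the job is handed in; nothing more can be done
None
```

I pressed the red lever pad down to its stop with the shut fingers and held it there until the turnips had rolled off the chute. Then I eased it back up at about 25–30 mm/s, staying on it all the way, and moved clear. The job was handed in at about 15.4 s of the 42 s allowed.

**Last checks:**
- **Lid:** its edge is at z≈166 mm, so it is shut.
- **Chute:** it is empty.
- **Loose items:** the scissors, tape roll and jar are within about 3 mm of their first readings.
- **Contact:** the force on the tool is about zero.

**Open points:**
- **Second turnip not seen:** I saw only one turnip inside the bin. The other must be behind the near wall, which is where its path leads, and it is nowhere on the chute or bench.
- **Fingertip offset:** the real fingertips sit about 22 mm above the reported TCP. I therefore judged the full press from the lid height (about 0.88 rad) and the force rise at the stop, not from the TCP height.

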